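# Screw the tall jar's lid home

### The arm

A 7-joint arm with a two-finger parallel gripper is mounted at the origin on a cart in front of the work surface, level with it; the furniture and walls round the work are solid. World frame = base frame: x ahead of the robot, y to its left, z up, the work surface at z = 0. Lengths are in m, angles in rad, forces in N, time in s.
With the tool pointing down it reaches from about 0.425 to 0.8 m from the base axis. Payload 8.3 kg.
Tool frame: the origin (TCP) lies on the centre line of the jaws, within the pads' length; the fingertips stand 8 mm ahead of it and the grasp point (between the pads) lies 11 mm behind it; z points along the fingers, y is the direction in which the jaws open and shut (so a half turn about z gives the same grasp; the last joint's range is limited). The gripper opens to 85 mm and grips with 20 to 120 N. Pads are 22 mm wide; open, the fingers measure 114 mm over their backs; the gripper's body (76 mm by 85 mm) begins 54 mm behind the grasp point. The pads swing forward as they close: fully open they stand 13 mm farther back than shut.
Start: joints at [-0.063, 0.383, 0.016, 1.37, -0.006, 1.388, -0.046], TCP at [0.625, 0, 0.239] pointing down, gripper open.
Joint ranges: [-2.95, 2.95], [-0.25, 2.06], [-1.52, 1.56], [0.18, 2.33], [-1.44, 4.58], [0.02, 2.06], [-3.01, 3.01]. Speed limits (rad/s): [2.39, 2.39, 3.01, 3.01, 3.14, 3.14, 3.14].

### API

Orientations are given as a unit quaternion [w, x, y, z].
In Python, from workcell import ctrl gives the robot as it stands.
- The arm moves only by the tool servo_tool, never from a script. Its argument "targets" is text: rows parted by semicolons, each of 6 numbers parted by spaces: the shift along the tool's x, y, z in cm, then the turn, a rotation vector about the tool's x, y, z in rad. A call has 1 to 20 rows; each row shifts and turns the commanded pose from where the row before left it, along the tool's axes as they then stand; what a row does not reach is not made up. A row lasts 1/8 s, in which the tool goes at most 62.5 mm and 10.7 degrees, less where a joint would pass 70% of its speed; a pose out of reach is approached as far as the arm can. A call is refused whole if a number of a shift passes 6.25 or a number of a turn 0.188, either way. A call with a gripper value outside its range is refused whole. "jaw" is the closure in counts, from 0 (fully open) to 255 (shut), set as the call begins (left out, the last holds). The fingers move at their own pace and stop on an object; "squeeze" is the grip in N (left out, the last holds). Time passes only in rows, so rows that do not move let the fingers close. It gives the time, the measured TCP pose, the force and the opening at its end, in the units of the state.
- ctrl.get_state(): the state, without advancing time (a new reading comes with each control period).
- ctrl.snapshot(name): name is "scene" or "side" or "wrist"; returns the picture (420x560x3 uint8, blue, green, red); there is no depth.
- ctrl.get_calibration(name): a dict with "fx", "fy", "cx", "cy" (pixels), "position" and "attitude" of the camera in the world. Camera axes: x right, y up, looking along -z (the intrinsics and any distortion apply to the point x, -y, -z); pixel columns grow to the right and rows downward; lengths in m; the calibration is good to about 2 mm. A picture is of the moment at which its call begins: read the wrist's pose just before it. get_calibration takes no time and is no camera call; for the wrist camera it gives the pose at the moment of the call.
- ctrl.hand_in(): hands the job in, once; it reports no verdict.
Trained networks look in the newest picture that a camera, given by its name, has taken for a name from the list of things; names that differ only in an ending like _2 or _b are one class to them, and where a whole thing is asked for, a point or a joint stands for the part that bears it (a point fixed in the world has none). Each returns a list of dicts, best first, with "confidence" (0 to 1); they miss things now and then, are a little off and sometimes report something else, mostly with a low value. They report only what shows in the picture. A call takes as long as a camera call.
- ctrl.outline_of(camera, name): "pixels" (420x560 bool, what is visible of it) and "location" ([column, row] in pixels, amid what is visible of it).
- ctrl.spot_point(camera, name): "location" ([column, row] in pixels: a listed point, or the origin of a listed thing).
The state is a dict: "time": time; "qpos": joint angles; "joint_vel": joint speeds; "joint_efforts": joint torques, N m; "position": TCP position; "ee_rot": TCP orientation; "force": force on the tool from outside, world axes, zero at the start; "ft_torque": the same for the moment, N m; "finger_gap": finger opening in m.
Only numpy, scipy, OpenCV 4.12 (cv2) and the standard library are available. Lean on these libraries where they do the work, as an engineer would, in place of code of your own. Each camera call takes 0.05 s, during which the arm holds its last target.

### The job

Three white sample jars stand in a row on a wooden board, and all their screw lids have been left loose. Screw down the lid of the tallest jar: turn it clockwise until it is fully home, then let go. The other two jars are still in use, so leave their lids as they are.

Things in the scene. Friction and masses are not known exactly. Their poses are not given: they have to be found in the camera images.
- tall_jar_bar (a point): Finger bar on the black round lid (56 mm across) of the tallest jar (white, square, 62 mm wide, held fast): an upright rib 14 mm thick (x axis), 46 mm long (y), white line on top. Point: on the lid's turning axis, 0.196 m above the table, 13 mm below the bar's top, 14 mm above the lid's face. z up. Grip it across its thickness from above. Next jar: 130 mm away along the row.
- tall_jar_lid (a joint): Angle of the tallest jar's lid, rad: 0 = fully home at its stop, bar in line with the board's long side; larger = looser (anticlockwise from above), at most 1.5. Starts at 1.0 to 1.4: turn it clockwise by that much. It turns stiffly (0.12 N m), stays where left, does not rise or sink.
- middle_jar_bar_end (a point): One end of the top of the finger bar on the lid of the middle-sized jar (62 mm wide, 90 mm to its shoulder), 21 mm from that lid's turning axis along the bar. To be left alone.
- squat_jar_bar_end (a point): One end of the top of the finger bar on the lid of the low, wide jar (78 mm wide, 55 mm to its shoulder; lid 68 mm across), 21 mm from that lid's turning axis along the bar. To be left alone.

How it is judged:
At the end, for the whole second after the job is handed in: The tallest jar's lid is screwed home, within 0.2 rad (11 degrees) of its stop, and at rest (value of joint tall_jar_lid below 0.2 rad and velocity of joint tall_jar_lid between -0.05 and 0.05 rad/s); the robot touches nothing.
It fails at once if the middle-sized jar's lid is turned (its bar end moved more than 6 mm) (distance of middle_jar_bar_end from where it was at the start of the episode above 0.006 m).
It fails at once if the low, wide jar's lid is turned (its bar end moved more than 6 mm) (distance of squat_jar_bar_end from where it was at the start of the episode above 0.006 m).
It also fails if it takes over 38 s, if anything falls off the work surface, if the arm or the gripper's body presses on something with over 40 N, if the wrist force passes 120 N, or if a joint passes its speed limit or range.

## Working session

There is one attempt and no reset: what is moved stays moved. The work goes in short steps, Python scripts to look and compute and a tool call to move; the robot and the scene stay as the last step left them, time stands still between calls to the robot, and variables do not carry over. Pictures are saved under pics/ and viewed, and the job is handed in when it is done.

Besides the shell and the picture viewer there is one more tool, called after "Call:" as name(argument=value, ...) on one line, values as JSON. servo_tool: Moves the arm, as the interface text tells. Its arguments: {"type":"object","properties":{"targets":{"type":"string"},"jaw":{"type":"number"},"squeeze":{"type":"number"}},"required":["targets"]}

```bash
mkdir -p pics
cat > h.py <<'E'
import numpy as np, cv2
from scipy.spatial.transform import Rotation as R
from workcell import ctrl
def rot(a):
    a=np.array(a,float)
    if a.shape==(3,3): return a
    return R.from_quat(a[[1,2,3,0]]).as_matrix()
def ray(cal,px):
    v=np.array([(px[0]-cal['cx'])/cal['fx'],-(px[1]-cal['cy'])/cal['fy'],-1.])
    return np.array(cal['position']),rot(cal['attitude'])@v
def atz(cal,px,z):
    p,d=ray(cal,px); return p+d*(z-p[2])/d[2]
E
python3 - <<'E'
from h import *
s=ctrl.get_state(); print(s['time'],s['position'],s['ee_rot'],s['finger_gap'])
for n in ['scene','side','wrist']:
    c=ctrl.get_calibration(n); print(n,c)
    im=ctrl.snapshot(n); cv2.imwrite(f'pics/{n}0.png',im)
    for k in ['tall_jar_bar','middle_jar_bar_end','squat_jar_bar_end']:
        for r in ctrl.spot_point(n,k)[:2]:
            print(n,k,r['confidence'],r['location'],atz(c,r['location'],.196) if 'tall' in k else '')
E
```

```text
0.0 [6.24514252e-01 3.54868806e-05 2.38287543e-01] [-6.73437060e-04  7.07068106e-01  7.07144787e-01 -7.00419216e-04] 0.08547111210346632
scene {'fx': 467.68231683420595, 'fy': 467.68231683420595, 'cx': 277.39874118606286, 'cy': 205.4195566563458, 'position': array([0.23968014, 0.55533931, 0.83668512]), 'attitude': array([-0.25020941, -0.10621187,  0.35609488,  0.89404179])}
scene tall_jar_bar 0.71 [258.4, 238.2] [0.55240239 0.12463176 0.196     ]
scene middle_jar_bar_end 0.7 [297.1, 210.5] 
scene middle_jar_bar_end 0.68 [319.9, 187.0] 
scene squat_jar_bar_end 0.75 [317.6, 188.4] 
side {'fx': 509.36386428242264, 'fy': 509.36386428242264, 'cx': 279.1660312543684, 'cy': 212.1532152428279, 'position': array([0.37955664, 0.85373805, 0.50926019]), 'attitude': array([-0.08035007, -0.07216393,  0.5707569 ,  0.81398575])}
side tall_jar_bar 0.69 [274.8, 239.0] [0.55341711 0.12758336 0.196     ]
side middle_jar_bar_end 0.55 [295.4, 232.1] 
side squat_jar_bar_end 0.71 [300.3, 223.7] 
wrist {'fx': 289.91927082311196, 'fy': 289.91927082311196, 'cx': 274.529286171032, 'cy': 207.1498092103723, 'position': array([0.62503039, 0.07234375, 0.37448544]), 'attitude': array([ 9.89359738e-01, -1.45489274e-01,  3.71082370e-04,  2.07266623e-04])}
wrist tall_jar_bar 0.78 [148.2, 17.2] [0.5570038  0.12521192 0.196     ]
wrist middle_jar_bar_end 0.6 [168.1, 216.0] 
wrist middle_jar_bar_end 0.26 [149.6, 17.5] 
wrist squat_jar_bar_end 0.98 [207.9, 317.2]
```

View pics/scene0.png

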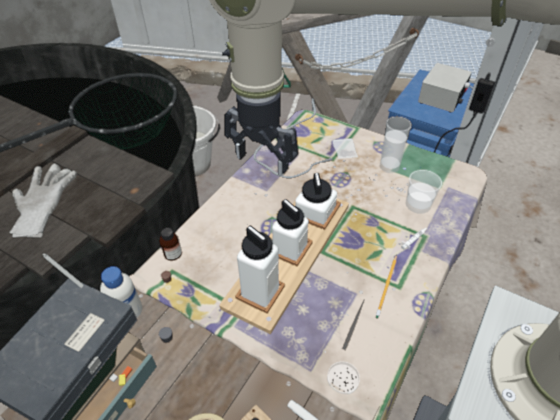

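View pics/side0.png

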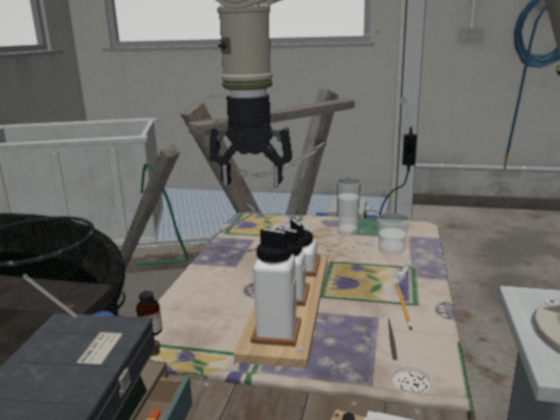

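View pics/wrist0.png

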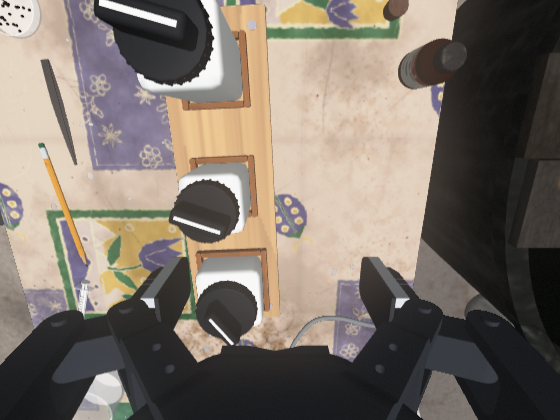

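The wrist view shows the tall lid at about (150,20), with its white bar line running from (97,5) to (176,24). The middle lid is at about (205,210), the squat lid at about (225,310), and the board runs up and down the picture. Next I measure the angles.

Run:
```python
from h import *
c=ctrl.get_calibration('wrist'); im=cv2.imread('pics/wrist0.png')
m=(im[:45,90:185].min(2)>200).astype(np.uint8)
n,l,st,ce=cv2.connectedComponentsWithStats(m); print(st,ce)
k=1+np.argmax(st[1:,4]); ys,xs=np.nonzero(l==k)
P=np.array([atz(c,(x+90,y),.209)[:2] for x,y in zip(xs,ys)])
mu=P.mean(0);u,s,vt=np.linalg.svd(P-mu); t=(P-mu)@vt[0]
print('line mean',mu,'dir deg',np.degrees(np.arctan2(vt[0,1],vt[0,0])),'mid',mu+vt[0]*(t.min()+t.max())/2,'len',np.ptp(t))
for a,b in [((265,5),(278,315)),((168,100),(181,150))]:
  A,B=atz(c,a,.015),atz(c,b,.015);d=A-B;print('board deg',np.degrees(np.arctan2(d[1],d[0])))
cv2.imwrite('pics/z.png',cv2.resize(im[0:200,80:300],None,fx=3,fy=3))
```

```text
[[   0    0   95   45 3756]
 [   9    0   78   27  519]] [[46.95686901 23.29020234]
 [47.31213873 12.6628131 ]]
line mean [0.55687125 0.12335427] dir deg -14.531727224124372 mid [0.55699136 0.12332313] len 0.03810185606780174
board deg 92.25727192325839
board deg 99.7159128778298
```

View pics/z.png

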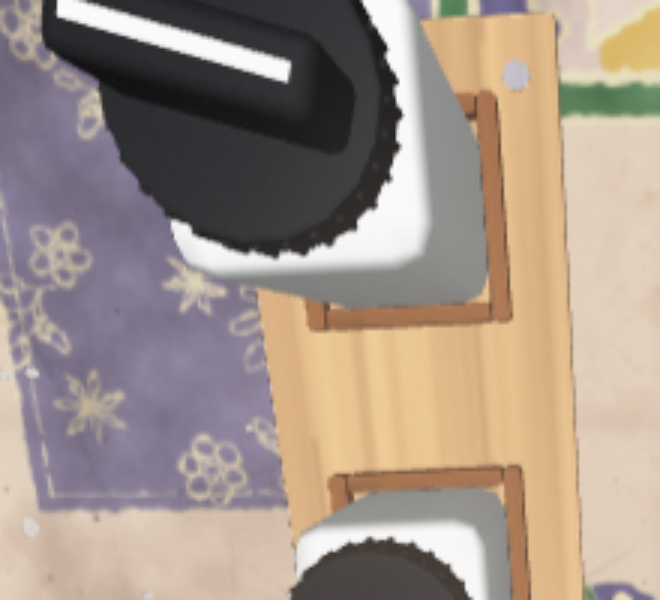

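Call:
servo_tool(targets="3.1 -1.7 0 0 0 0;3.1 -1.7 0 0 0 0;3.1 -1.7 0 0 0 0;3.1 -1.7 0 0 0 0;0 0 0 0 0 -0.165;0 0 0 0 0 -0.165;0 0 0 0 0 -0.165;0 0 0 0 0 -0.165;0 0 0 0 0 -0.165;0 0 0 0 0 -0.165;0 0 0 0 0 -0.165;0 0 0 0 0 -0.165;0 0 0 0 0 0;0 0 0 0 0 0")

```text
time: 2.35
position: [0.557, 0.124, 0.2393]
ee_rot: [0.0, 0.127, 0.992, 0.0]
force: [1.2, 0.3, -0.2]
finger_gap: 0.0857
```

Run:
```python
from h import *
s=ctrl.get_state(); print(s['time'],s['position'],rot(s['ee_rot']),s['qpos'])
np.save('cal1.npy',ctrl.get_calibration('wrist'),allow_pickle=True)
for n in ['wrist','scene','side']:
    c=ctrl.get_calibration(n)
    im=ctrl.snapshot(n); cv2.imwrite(f'pics/{n}1.png',im)
    for r in ctrl.spot_point(n,'tall_jar_bar')[:2]:
        print(n,r['confidence'],r['location'],atz(c,r['location'],.196))
```

```text
2.35 [0.55700007 0.12401198 0.2393446 ] [[-9.67787747e-01  2.51767505e-01  2.05006630e-05]
 [ 2.51767506e-01  9.67787739e-01  1.23371340e-04]
 [ 1.12206042e-05  1.24558672e-04 -9.99999992e-01]] [-0.10128739  0.27593605 -0.21561154  1.51694241  0.05959292  1.35510885
  0.99454567]
wrist 0.65 [275.3, 233.2] [0.55554677 0.12388179 0.196     ]
wrist 0.31 [28.8, 266.4] [ 0.53668313 -0.04580923  0.196     ]
scene 0.9 [257.7, 237.2] [0.55473068 0.12334342 0.196     ]
side 0.61 [275.4, 238.5] [0.55292499 0.125435   0.196     ]
```

View pics/wrist1.png

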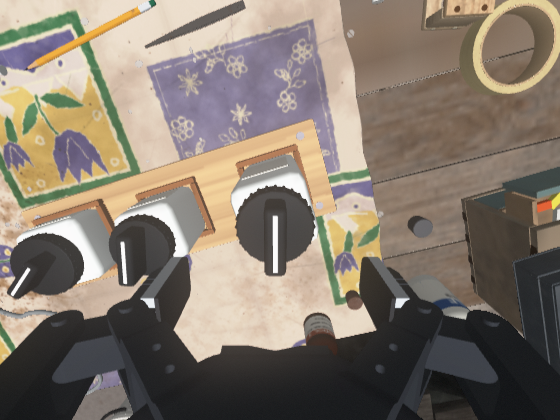

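The tall bar is now upright in the wrist view. Its white line runs from about (276,215) to (276,272), centred between the fingers.

Run:
```python
from h import *
c=ctrl.get_calibration('wrist'); im=cv2.imread('pics/wrist1.png')
m=np.zeros(im.shape[:2],np.uint8); m[205:285,262:292]=(im[205:285,262:292].min(2)>190)
n,l,st,ce=cv2.connectedComponentsWithStats(m); print(st,ce)
k=1+np.argmax(st[1:,4]); ys,xs=np.nonzero(l==k)
P=np.array([atz(c,(x,y),.209)[:2] for x,y in zip(xs,ys)])
mu=P.mean(0);u,s,vt=np.linalg.svd(P-mu); t=(P-mu)@vt[0]
print(mu,'deg',np.degrees(np.arctan2(vt[0,1],vt[0,0])),'mid',mu+vt[0]*(t.min()+t.max())/2,'len',np.ptp(t))
for z,a,b in [(.015,(313,121),(22,208)),(.015,(333,213),(217,246))]:
  A,B=atz(c,a,z),atz(c,b,z);d=A-B;print('board deg',np.degrees(np.arctan2(d[1],d[0])))
P=[atz(c,p,z)[:2] for p,z in [((275,222),.182),((143,243),.117)]];d=P[0]-P[1]
print(P,np.degrees(np.arctan2(d[1],d[0])))
cv2.imwrite('pics/z1.png',cv2.resize(im[110:290,10:350],None,fx=2.3,fy=2.3))
```

```text
[[     0      0    560    420 234786]
 [   273    216      5     57    284]
 [   262    263      2      8     15]
 [   262    273      7     11     36]
 [   269    276     16      9     79]] [[279.51015819 209.42025078]
 [274.99295775 244.09859155]
 [262.53333333 266.46666667]
 [263.52777778 277.47222222]
 [276.01265823 280.34177215]]
[0.55761248 0.12322818] deg -14.329334769775498 mid [0.55791    0.12315218] len 0.03773359201932652
board deg 91.76606354555494
board deg 92.52439090452928
[array([0.55268534, 0.12453242]), array([ 0.56434474, -0.00967387])] 94.96520116127736
```

View pics/z1.png

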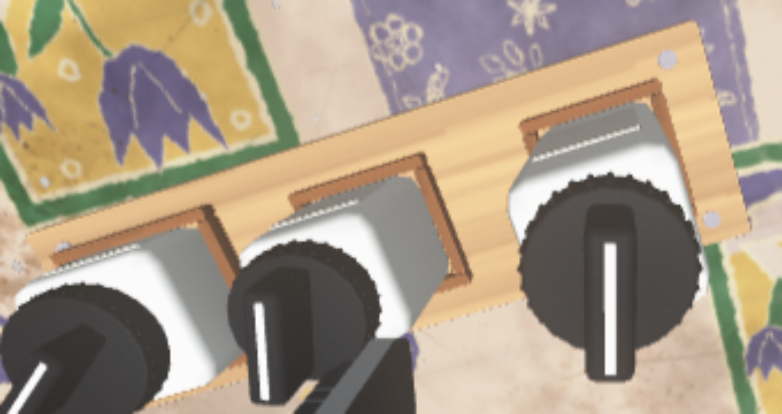

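Call:
servo_tool(targets="0.1 0 1.4 0 0 0;0 0 1.5 0 0 0;0 0 1.4 0 0 0;0 0 0 0 0 0;0 0 0 0 0 0")

```text
time: 3.28
position: [0.5562, 0.1243, 0.1965]
ee_rot: [0.0, 0.125, 0.992, 0.0]
force: [-0.8, 0.3, 0.5]
finger_gap: 0.0851
```

Call:
servo_tool(targets="0 0 0 0 0 0;0 0 0 0 0 0;0 0 0 0 0 0;0 0 0 0 0 0;0 0 0 0 0 0;0 0 0 0 0 0;0 0 0 0 0 0;0 0 0 0 0 0", jaw=255, squeeze=40)

```text
time: 4.28
position: [0.5561, 0.1244, 0.1965]
ee_rot: [0.0, 0.125, 0.992, 0.0]
force: [-1.1, 0.1, 2.9]
finger_gap: 0.013
```

Run:
```python
from h import *
s=ctrl.get_state(); print(s['time'],s['position'],s['force'],s['ft_torque'],s['finger_gap'])
cv2.imwrite('pics/w2.png',ctrl.snapshot('wrist'))
```

```text
4.275 [0.55610103 0.12442685 0.19654971] [-1.06569683  0.14335262  2.92944651] [ 0.04901057  0.17537388 -0.1444185 ] 0.012977010895196808
```

View pics/w2.png

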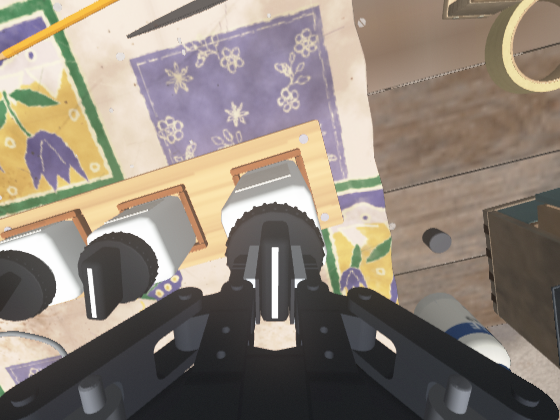

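The fingers hold the bar squarely (line at column 275, pads either side) and the gap of 13 mm fits the 14 mm bar. Now turning clockwise.

Call:
servo_tool(targets="0 0 0 0 0 0.1;0 0 0 0 0 0.1;0 0 0 0 0 0.1;0 0 0 0 0 0.1;0 0 0 0 0 0.1;0 0 0 0 0 0.1;0 0 0 0 0 0.1;0 0 0 0 0 0.1;0 0 0 0 0 0.1;0 0 0 0 0 0.1;0 0 0 0 0 0.1;0 0 0 0 0 0;0 0 0 0 0 0")

```text
time: 5.95
position: [0.557, 0.1254, 0.1966]
ee_rot: [0.0, 0.625, 0.781, 0.001]
force: [4.6, 3.8, -0.3]
finger_gap: 0.0132
```

Run:
```python
from h import *
s=ctrl.get_state(); r=rot(s['ee_rot']);print(s['time'],s['position'],s['force'],s['ft_torque'],s['finger_gap'],np.degrees(np.arctan2(r[1,1],r[0,1])))
```

```text
5.95 [0.55703425 0.12538113 0.19655721] [ 4.56790181  3.80189317 -0.25730137] [ 0.77973937 -0.95540012 -0.12671041] 0.013195986821736432 12.650329111007835
```

Call:
servo_tool(targets="0 0 0 0 0 0.06;0 0 0 0 0 0.06;0 0 0 0 0 0;0 0 0 0 0 0")

```text
time: 6.45
position: [0.5572, 0.1254, 0.1966]
ee_rot: [0.001, 0.671, 0.742, 0.002]
force: [6.0, 4.1, -0.4]
finger_gap: 0.0131
```

Run:
```python
from h import *
s=ctrl.get_state(); r=rot(s['ee_rot']);print(s['time'],s['position'],s['force'],s['ft_torque'],s['finger_gap'],np.degrees(np.arctan2(r[1,1],r[0,1])))
```

```text
6.45 [0.55720186 0.12541455 0.19657094] [ 5.98217883  4.14581715 -0.37199298] [ 0.85084232 -1.09810206 -0.13393029] 0.0130976268185521 5.778163316686575
```

Call:
servo_tool(targets="0 0 0 0 0 0.04;0 0 0 0 0 0.03;0 0 0 0 0 0;0 0 0 0 0 0")

```text
time: 6.95
position: [0.5573, 0.1254, 0.1966]
ee_rot: [0.001, 0.696, 0.718, 0.002]
force: [5.7, 3.1, -0.3]
finger_gap: 0.0132
```

Run:
```python
from h import *
s=ctrl.get_state(); r=rot(s['ee_rot']);print(s['time'],s['position'],s['force'],s['ft_torque'],s['finger_gap'],np.degrees(np.arctan2(r[1,1],r[0,1])))
cv2.imwrite('pics/w3.png',ctrl.snapshot('wrist'))
```

```text
6.95 [0.55728339 0.12541278 0.19655762] [ 5.65012613  3.09936435 -0.29982615] [ 0.75213654 -1.18466143  0.46616089] 0.013210871705775087 1.818705624739156
```

View pics/w3.png

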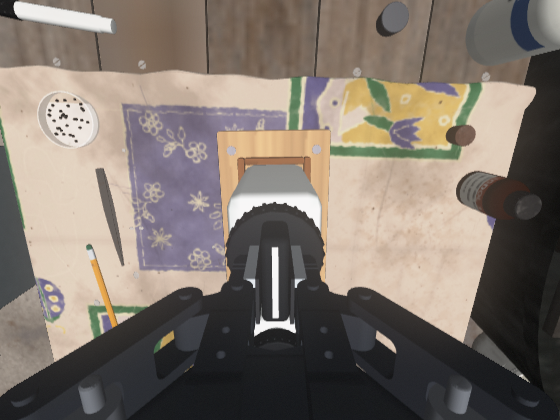

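The moment jumped to +0.47 N m, against about -0.13 N m while turning, so the lid is on its stop. The bar is also in line with the board. Releasing now.

Call:
servo_tool(targets="0 0 0 0 0 0;0 0 0 0 0 0;0 0 0 0 0 0;0 0 0 0 0 0;0 0 0 0 0 0;0 0 0 0 0 0;0 0 0 0 0 0;0 0 0 0 0 0", jaw=0)

```text
time: 8.0
position: [0.556, 0.1243, 0.1963]
ee_rot: [-0.0, 0.696, 0.718, 0.0]
force: [-0.6, -0.7, 0.3]
finger_gap: 0.0854
```

Call:
servo_tool(targets="0 0 -2 0 0 0;0 0 -3 0 0 0;0 0 -3 0 0 0;0 0 0 0 0 0;0 0 0 0 0 0")

```text
time: 8.62
position: [0.5557, 0.1242, 0.2756]
ee_rot: [-0.0, 0.696, 0.718, -0.0]
force: [0.2, 0.2, -0.1]
finger_gap: 0.0855
```

Run:
```python
from h import *
s=ctrl.get_state(); print(s['time'],s['position'],s['force'],s['finger_gap'])
c=ctrl.get_calibration('wrist');im=ctrl.snapshot('wrist');cv2.imwrite('pics/w4.png',im)
m=np.zeros(im.shape[:2],np.uint8); m[190:270,255:300]=(im[190:270,255:300].min(2)>190)
n,l,st,ce=cv2.connectedComponentsWithStats(m); k=1+np.argmax(st[1:,4]); print(st[k]); ys,xs=np.nonzero(l==k)
P=np.array([atz(c,(x,y),.209)[:2] for x,y in zip(xs,ys)])
mu=P.mean(0);vt=np.linalg.svd(P-mu)[2]; print(mu,np.degrees(np.arctan2(vt[0,1],vt[0,0])))
```

```text
8.625 [0.55574569 0.12424185 0.2756294 ] [ 0.15267101  0.17134237 -0.13741237] 0.08545861558380408
[275 200   4  48 175]
[0.55726202 0.12424006] -87.39606824316729
```

View pics/w4.png

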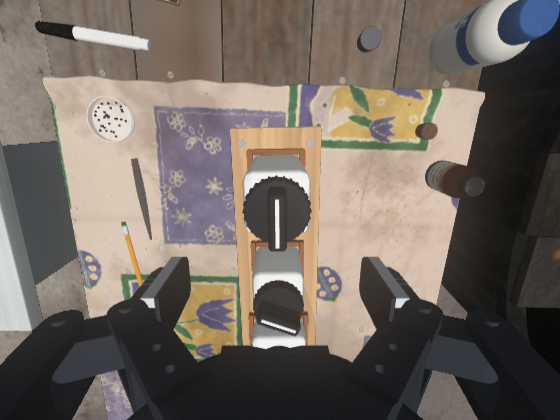

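The bar's line (276, rows 200–248) lies at 92.6°, in line with the board at about 92.3°. The gripper is clear and the middle lid looks unchanged.

```bash
python3 -c "
from workcell import ctrl
print(ctrl.hand_in())"
```

```text
the job is handed in; nothing more can be done
None
```

The tallest jar's lid is screwed home, and I handed the job in at about 8.7 s; no verdict is reported. I gripped its finger bar from above with 40 N and turned it clockwise about 1.29 rad to the stop. Then I opened the gripper and rose 8 cm clear.

- **Stop reached:** the moment about the vertical jumped from -0.13 to +0.47 N m at the end of the turn.
- **Lid position:** after release the bar lies at 92.6° and the board's long side at about 92.3°. That is within about 1° of home; the allowance is 11°.
- **Robot clear:** the force on the tool was about zero and the fingers were fully open.
- **Other lids:** the robot never came near the other two jars. The middle lid looks unmoved in the last picture. The squat lid was hidden behind the gripper there, so I did not check it again at the end.
- **Disagreement:** the cameras differed by up to 5 mm on the bar's position, mostly along the bar. The grip was still square, with a 13 mm gap on the 14 mm bar.

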